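Close the mating hives from the stack of covers

ROBOT

A 7-joint arm with a two-finger parallel gripper is mounted at the origin on the work surface. World frame = base frame: x ahead of the robot, y to its left, z up, the work surface at z = 0. Lengths are in m, angles in degrees, forces in N, time in s.
With the tool pointing down it reaches from about 0.425 to 0.825 m from the base axis. Payload 3.6 kg.
Tool frame: the origin (TCP) lies on the centre line of the jaws, within the pads' length; the fingertips stand 22 mm ahead of it and the grasp point (between the pads) lies 3 mm ahead of it; z points along the fingers, y is the line along which they close (so a half turn about z gives the same grasp; the last joint's range is limited). The gripper opens to 93 mm and grips with 3 to 60 N. Pads are 15 mm wide; open, the fingers measure 128 mm over their backs; the gripper's body (75 mm by 188 mm) begins 65 mm behind the grasp point.
Start: joints at [66.721, 35.231, -0.722, 81.555, 0.464, 63.22, -2.315], TCP at [0.241, -0.604, 0.241] pointing down, gripper open.
Joint ranges: [-178.69, 178.69], [-17.37, 117.87], [-77.05, 75.6], [15.02, 138.74], [-78.02, 258.01], [0.78, 113.62], [-162.83, 162.83]. Speed limits (degrees/s): [159.86, 159.86, 180, 180, 180, 180, 180].

INTERFACE

Orientations are given as [roll, pitch, yaw] about the fixed x, y, z axes, in that order (R = Rz(yaw) Ry(pitch) Rx(roll)).
In Python, from bench import ctrl gives the robot as it stands. Calls block until the motion is done:
- ctrl.move_pose(position, orientation): joint-space move of the TCP to a pose.
- ctrl.move_straight(position, v=0.15, attitude=None): straight line of the TCP; attitude=None keeps the orientation; v is the mean speed in m/s.
- ctrl.goto_joints(angles): joint-space move.
- ctrl.set_gripper(opening, f_grip=None): opening from 0.0 (shut) to 1.0 (fully open); f_grip is the grip in N (None keeps the last); returns when the fingers have stopped.
- ctrl.dwell(seconds).
- ctrl.ik(position, orientation): joint angles nearest the present ones, or None.
- ctrl.observe(): the state.
- ctrl.snapshot(name): name is "scene" or "top" or "wrist"; returns a dict with "image" (420x560x3 uint8, red, green, blue), "range_z" (420x560 float32, m along the optical axis (not along the pixel's ray), 0 where there is no reading), "fx", "fy", "cx", "cy" (pixels), "rvec" (rotation vector, rad) and "tvec" (3), from world to camera coordinates, as OpenCV has them. Camera axes: x right, y down, z forward; pixel columns grow to the right and rows downward; lengths in m; the calibration is good to about 2 mm. The wrist camera is an equidistant fisheye: a pixel r from the principal point sees the ray r / f radians off the axis. A picture is of the moment at which its call begins.
A pose or a line that the arm cannot do raises ctrl.Unreachable and nothing moves.
- ctrl.finish_job(): hands the job in; it is judged then, once.
Trained networks look in a picture, given as the dict that the camera call returned (one of the last four; its "shot" number tells which), for a name from the list of things; names that differ only in an ending like _2 or _b are one class to them, and where a whole thing is asked for, a point or a joint stands for the part that bears it (a point fixed in the world has none). Each returns a list of dicts, best first, with "confidence" (0 to 1); they miss things now and then, are a little off and sometimes report something else, mostly with a low value. They report only what shows in the picture. A call takes as long as a camera call.
- ctrl.search_frame(picture, thing): "uv" ([column, row] in pixels, amid what is visible of it).
- ctrl.silhouettes(picture, thing): "pixels" (420x560 bool, what is visible of it) and "uv" ([column, row] in pixels, amid what is visible of it).
The state is a dict: "t": time; "joint_positions": joint angles; "joint_velocities": joint speeds; "joint_efforts": joint torques, N m; "position": TCP position; "orientation": TCP orientation; "force": force on the tool from outside, world axes, zero at the start; "wrist_torque": the same for the moment, N m; "gripper_width": opening from 0.0 (shut) to 1.0 (fully open); "gripper_force": force on a finger pad.
Only numpy, scipy, OpenCV 4.12 (cv2) and the standard library are available. Lean on these libraries where they do the work, as an engineer would, in place of code of your own. Each camera call takes 0.05 s, during which the arm holds its last target. There are 200 camera calls.

TASK

Get the little hives ready for the apiary: take the stack apart, stand the glass jar upright in the round pocket of the feeder block, and close each of the three hive boxes with the cover of its own size, lying flat and square on the rim with no gap. Set everything down gently, do not drop anything, and leave the nail tin where it is.

Things in the scene. Friction and masses are not known exactly. Their poses are not given: they have to be found in the camera images.
- jar: amber glass feeder jar, upside down on its steel cap, 58 mm diameter, 100 mm high, straight-sided from 16 to 88 mm, about 180 g; stands on top of the stack, on the small cover's batten. Origin: centre of its foot (the cap's face), z up
- small_cover: smallest of the three covers, third from below in the stack (under the jar); flat hive cover clad in grey metal: board 112 x 88 mm, 12 mm thick, central light-wood batten on top to grip, 92 mm long, 48 mm wide and 28 mm high (40 mm overall), about 110 g. Origin: centre of the board's underside. y runs along the board's long side and along the batten, x across the batten, z up. A half turn makes no difference. Lies slightly askew
- medium_cover: middle-sized cover, lies on the large cover's batten, under the small cover; flat hive cover clad in grey metal: board 146 x 118 mm, 12 mm thick, central light-wood batten on top to grip, 126 mm long, 48 mm wide and 28 mm high (40 mm overall), about 170 g. Origin: centre of the board's underside. y runs along the board's long side and along the batten, x across the batten, z up. A half turn makes no difference. Lies slightly askew
- large_cover: largest cover, at the bottom of the stack, lies on the stand; flat hive cover clad in grey metal: board 180 x 148 mm, 12 mm thick, central light-wood batten on top to grip, 160 mm long, 48 mm wide and 28 mm high (40 mm overall), about 250 g. Origin: centre of the board's underside. y runs along the board's long side and along the batten, x across the batten, z up. A half turn makes no difference. Lies slightly askew
- small_hive: the small mating-hive box, fixed, weathered green wood, open on top, outside 112 mm along its y by 88 mm along its x and 90 mm high to the rim, walls 14 mm; 3 wooden frames inside, their tops 12 mm below the rim. Its outline equals that of the small cover, which lies flat on the rim. Origin: centre of its underside, on the bench; y along the long side, z up. Yaw within 0.3 rad of the bench axes
- medium_hive: the medium mating-hive box, fixed, weathered green wood, open on top, outside 146 mm along its y by 118 mm along its x and 90 mm high to the rim, walls 14 mm; 4 wooden frames inside, their tops 12 mm below the rim. Its outline equals that of the medium cover, which lies flat on the rim. Origin: centre of its underside, on the bench; y along the long side, z up. Yaw within 0.3 rad of the bench axes
- large_hive: the large mating-hive box, fixed, weathered green wood, open on top, outside 180 mm along its y by 148 mm along its x and 90 mm high to the rim, walls 14 mm; 5 wooden frames inside, their tops 12 mm below the rim. Its outline equals that of the large cover, which lies flat on the rim. Origin: centre of its underside, on the bench; y along the long side, z up. Yaw within 0.3 rad of the bench axes
- feeder: fixed square block of white-painted wood, 110 x 110 mm, 30 mm high, with a round pocket in its top, 76 mm diameter and 18 mm deep, that the jar's foot goes into (the jar's foot then stands 12 mm above the bench). Origin: centre of its underside, on the bench, straight below the middle of the pocket; z up
- stand: fixed low wooden stand 140 x 170 mm, 60 mm high, that carries the stack: large cover (underside 60 mm above the bench), medium cover (100 mm), small cover (140 mm), jar (180 mm). Origin: centre of its underside, on the bench; z up
- nail_tin: round open metal tin full of nails, 74 mm diameter, 68 mm high, about 600 g, standing loose among the hives; not part of the job, to be left alone. Origin: centre of its underside, z up

How it is judged (in metres and radians):
At the end, for the whole second after the job is handed in: Each cover on the box of its size: centres within 10 mm, underside within 4 mm of the rim, level to 0.05 rad, long sides parallel to 0.14 rad (either way round). Jar in the pocket: within 12 mm, foot at most 16 mm above the bench, upright to 0.08 rad. All four at rest (under 0.02 m/s) (horizontal distance between large_cover and large_hive below 0.01 m and z of large_cover in the frame of large_hive between 0.086 and 0.094 m and angle between each of large_cover, medium_cover, small_cover's own z axis and vertical below 0.05 rad and angle between the y axis of large_cover and the y axis of large_hive, either way round below 0.14 rad and linear speed of each of large_cover, medium_cover, small_cover, jar below 0.02 m/s and horizontal distance between medium_cover and medium_hive below 0.01 m and z of medium_cover in the frame of medium_hive between 0.086 and 0.094 m and angle between the y axis of medium_cover and the y axis of medium_hive, either way round below 0.14 rad and horizontal distance between small_cover and small_hive below 0.01 m and z of small_cover in the frame of small_hive between 0.086 and 0.094 m and angle between the y axis of small_cover and the y axis of small_hive, either way round below 0.14 rad and horizontal distance between jar and feeder below 0.012 m and z of jar in the frame of feeder below 0.016 m and angle between jar's own z axis and vertical below 0.08 rad); the robot touches nothing.
It fails at once if the nail tin is shifted by more than 20 mm or tipped (distance of nail_tin from where it was at the start of the episode above 0.02 m or angle between nail_tin's own z axis and vertical above 0.3 rad).
It fails at once if the jar is dropped (flies free, touching nothing, faster than 0.7 m/s: a fall of more than about 25 mm) (linear speed of jar above 0.7 m/s and contact force between jar and anything else below 0.05 N).
It fails at once if the small cover is dropped (flies free, touching nothing, faster than 0.7 m/s: a fall of more than about 25 mm) (linear speed of small_cover above 0.7 m/s and contact force between small_cover and anything else below 0.05 N).
It fails at once if the medium cover is dropped (flies free, touching nothing, faster than 0.7 m/s: a fall of more than about 25 mm) (linear speed of medium_cover above 0.7 m/s and contact force between medium_cover and anything else below 0.05 N).
It fails at once if the large cover is dropped (flies free, touching nothing, faster than 0.7 m/s: a fall of more than about 25 mm) (linear speed of large_cover above 0.7 m/s and contact force between large_cover and anything else below 0.05 N).
It also fails if it takes over 109 s, if anything falls off the work surface, if the arm or the gripper's body presses on something with over 40 N, if the wrist force passes 120 N, or if a joint passes its speed limit or range.

## Working session

There is one attempt and no reset: what is moved stays moved. The work goes in short steps, each a Python script; the robot and the scene stay as the last script left them, time stands still between calls to the robot, and variables do not carry over. Pictures are saved under pics/ and viewed, at most 14 in all, crops included, and the job is handed in when it is done.

```bash
mkdir -p pics; cat > h.py <<'E'
import numpy as np, cv2
from bench import ctrl
def cloud(p):
    z=p["range_z"]; v,u=np.mgrid[:z.shape[0],:z.shape[1]]
    X=np.stack([(u-p["cx"])/p["fx"]*z,(v-p["cy"])/p["fy"]*z,z],-1)
    R=cv2.Rodrigues(np.array(p["rvec"],float))[0]
    W=(X-np.array(p["tvec"]).ravel())@R
    W[z<=0]=np.nan
    return W
def save(p,n): cv2.imwrite("pics/"+n,p["image"][:,:,::-1])
E
python3 - <<'E'
from h import *
import pickle
d={}
for n in("top","scene"):
    p=ctrl.snapshot(n); save(p,n+".png"); W=cloud(p); d[n]=p
    R=cv2.Rodrigues(np.array(p["rvec"],float))[0]; print(n,-R.T@np.array(p["tvec"]).ravel(),p["fx"])
    for t in("jar","small_cover","medium_cover","large_cover","small_hive","medium_hive","large_hive","feeder","stand","nail_tin"):
        for s in ctrl.silhouettes(p,t)[:2]:
            q=W[s["pixels"]]; q=q[~np.isnan(q[:,0])]
            if len(q)<10: continue
            top=np.percentile(q[:,2],98)
            m=q[abs(q[:,2]-top)<.006][:,:2].astype(np.float32)
            r=cv2.minAreaRect(m)
            print(t,round(s["confidence"],2),np.round(s["uv"]),len(q),"ztop %.3f"%top,np.round(r[0],3),np.round(r[1],3),round(r[2],1))
pickle.dump(d,open("d.pkl","wb")); o=ctrl.observe(); print(o["t"],o["position"],o["orientation"])
E
```

```text
top [0.40743359 0.02001071 1.2243576 ] 485.4933836614337
small_cover 0.69 [108. 224.] 1176 ztop 0.182 [0.529 0.438] [0.092 0.046] 89.3
medium_cover 0.55 [123. 230.] 1437 ztop 0.151 [0.512 0.404] [0.063 0.119] 49.8
medium_cover 0.32 [348. 153.] 3482 ztop 0.094 [ 0.693 -0.131] [0.147 0.119] 90.0
large_cover 0.92 [136. 218.] 1429 ztop 0.102 [0.535 0.359] [0.115 0.014] 4.9
large_cover 0.17 [ 83. 214.] 1150 ztop 0.282 [0.531 0.438] [0.051 0.05 ] 41.6
small_hive 0.61 [470. 232.] 2430 ztop 0.095 [ 0.492 -0.423] [0.114 0.088] 81.2
medium_hive 0.65 [348. 153.] 3481 ztop 0.094 [ 0.693 -0.131] [0.147 0.119] 90.0
large_hive 0.96 [351. 249.] 5044 ztop 0.094 [ 0.453 -0.138] [0.148 0.181] 14.9
feeder 0.72 [246. 168.] 1883 ztop 0.035 [0.669 0.115] [0.11  0.109] 9.1
stand 0.51 [153. 238.] 112 ztop 0.061 [0.496 0.339] [0.034 0.005] 9.9
stand 0.47 [346. 153.] 3399 ztop 0.094 [ 0.693 -0.131] [0.147 0.119] 90.0
nail_tin 0.67 [243. 257.] 744 ztop 0.071 [0.44  0.118] [0.071 0.064] 89.3
scene [ 1.34170812 -0.46133686  0.85203573] 392.66901939929767
jar 0.57 [382. 148.] 526 ztop 0.281 [0.533 0.437] [0.045 0.05 ] 47.1
small_cover 0.58 [371. 165.] 503 ztop 0.182 [0.545 0.43 ] [0.094 0.048] 56.6
medium_cover 0.66 [368. 181.] 586 ztop 0.140 [0.542 0.382] [0.062 0.012] 4.0
large_cover 0.74 [365. 192.] 780 ztop 0.100 [0.537 0.362] [0.049 0.016] 9.8
small_hive 0.9 [123. 274.] 2049 ztop 0.092 [ 0.491 -0.421] [0.112 0.093] 80.9
medium_hive 0.58 [253. 283.] 3241 ztop 0.092 [ 0.692 -0.128] [0.148 0.123] 89.9
large_hive 0.8 [213. 232.] 3415 ztop 0.092 [ 0.452 -0.135] [0.154 0.184] 15.1
stand 0.67 [210. 233.] 3414 ztop 0.092 [ 0.452 -0.135] [0.154 0.184] 15.1
stand 0.56 [370. 206.] 564 ztop 0.062 [0.576 0.381] [0.187 0.095] 48.6
1.1 [ 0.24097417 -0.60364535  0.24062623] [-1.79994223e+02 -3.76574517e-03  2.17603786e+01]
```

View pics/top.png

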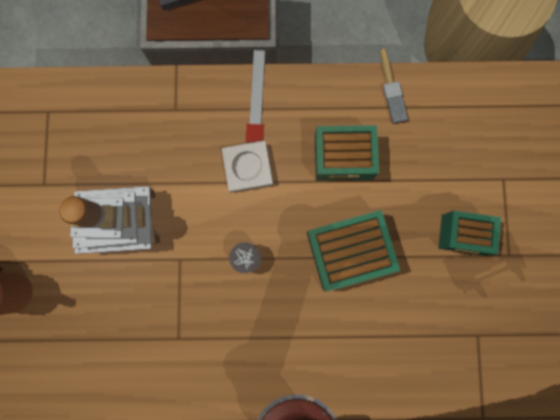

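View pics/scene.png

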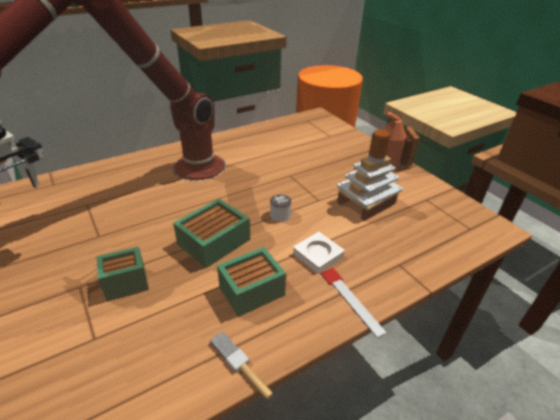

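The stack is at the left (about 110,220) with the jar at (72,210). The large hive is at (353,250), medium at (347,152), small at (470,232), feeder at (247,166) and tin at (245,257). All of these agree with the measured sizes. I'll move the jar first.

```bash
cat >> h.py <<'E'
def ori(yaw): return [180,0,yaw]
def st(m=""):
    o=ctrl.observe(); print(m,"t %.1f"%o["t"],np.round(o["position"],4),"F",np.round(o["force"],1),"w %.3f"%(o["gripper_width"]*93),"gf",np.round(o["gripper_force"],1)); return o
E
python3 - <<'E'
from h import *
for p,y in(((.532,.4375,.36),125),((.669,.115,.36),100),((.4915,-.422,.25),81),((.4525,-.1365,.25),105),((.6925,-.1295,.25),90),((.4525,-.1365,.128),105),((.4915,-.422,.128),81),((.52,.42,.25),90)):
    print(p,ctrl.ik(p,ori(y)))
p=ctrl.observe()["position"]
st()
ctrl.move_straight([p[0],p[1],.36],v=.25)
ctrl.move_pose([.532,.4375,.36],ori(125)); st("above")
p=ctrl.snapshot("wrist"); save(p,"w1.png")
ctrl.move_straight([.532,.4375,.243],v=.12); st("at")
ctrl.set_gripper(.3,25); st("grip")
E
```

```text
(0.532, 0.4375, 0.36) [-17.65508045  43.8104555  -57.19105768  60.7673589   35.59329022
  91.43738969 -29.85024172]
(0.669, 0.115, 0.36) [  4.66364617  37.39774167 -34.6842699   63.25149243  20.30214048
  84.92728538 -16.01069947]
(0.4915, -0.422, 0.25) [ 47.93665867  35.39237216 -16.37735696  80.86280225  10.36214575
  65.217915    21.08090271]
(0.4525, -0.1365, 0.25) [ 34.61400178  20.90793812 -27.93439308 108.46134388  12.00401203
  53.49624851  16.05455066]
(0.6925, -0.1295, 0.25) [ 19.14714345  41.49885    -21.15857375  69.67924504  14.61872985
  71.3746453   -1.78077736]
(0.4525, -0.1365, 0.128) [ 29.64687635  30.69526192 -22.40801196 117.13519296  19.48373296
  35.69107389   9.09239862]
(0.4915, -0.422, 0.128) [ 46.84142707  42.2498256  -14.22013821  88.79373529  12.35913532
  50.50318535  19.28329196]
(0.52, 0.42, 0.25) [-15.18624858  44.94340368 -52.54908811  76.35858008  35.39914705
  75.49264994 -68.02023228]
 t 1.1 [ 0.241  -0.6036  0.2406] F [-0.5 -0.6 -0.9] w 93.032 gf 0.0
above t 5.5 [0.5328 0.4368 0.36  ] F [-0.4 -0.1  0.4] w 93.003 gf 0.0
at t 6.7 [0.5322 0.4381 0.244 ] F [-0.9 -0.1 -0.3] w 93.022 gf 0.0
grip t 7.3 [0.5321 0.4376 0.2431] F [-0.4  0.8 -0. ] w 57.997 gf 25.0
```

View pics/w1.png

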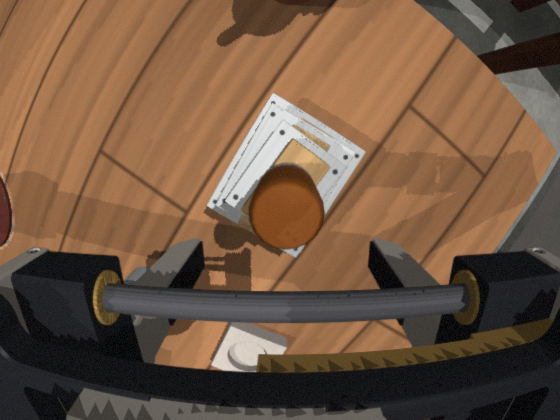

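The jar (287,208 in the wrist view) is gripped at 58.0 mm. Next I'll put it in the pocket at (247,350), then measure the stack.

```bash
cat >> h.py <<'E'
def layers(W,zs,box=(.38,.68,.25,.56)):
    for z in zs:
        m=(abs(W[...,2]-z)<.006)&(W[...,0]>box[0])&(W[...,0]<box[1])&(W[...,1]>box[2])&(W[...,1]<box[3])
        n,l,s,_=cv2.connectedComponentsWithStats(m.astype(np.uint8))
        if n<2: print(z,"none"); continue
        q=W[l==1+np.argmax(s[1:,4])]
        r=cv2.minAreaRect(q[:,:2].astype(np.float32)); print("z %.3f"%z,len(q),"med z %.4f"%np.median(q[:,2]),np.round(r[0],4),np.round(r[1],3),round(r[2],1))
E
python3 - <<'E'
from h import *
ctrl.move_straight([.532,.4375,.31],v=.15); st("lift")
ctrl.move_pose([.669,.115,.22],ori(100)); st("over")
ctrl.move_straight([.669,.115,.09],v=.12); st()
z=.09
while z>.074:
    z-=.002; ctrl.move_straight([.669,.115,z],v=.03)
    if ctrl.observe()["force"][2]>4: break
st("down")
ctrl.set_gripper(1.0); st("open")
ctrl.move_straight([.669,.115,.22],v=.2)
p=ctrl.snapshot("top"); save(p,"top2.png"); W=cloud(p)
layers(W,[.18,.152,.14,.112,.10,.072])
q=W[(abs(W[...,2]-.112)<.008)&(abs(W[...,0]-.669)<.06)&(abs(W[...,1]-.115)<.06)]; print("jar",len(q),q.mean(0) if len(q) else 0)
E
```

```text
lift t 7.9 [0.5318 0.437  0.3088] F [-0.1 -0.6 -1.3] w 57.676 gf 25.0
over t 9.3 [0.6683 0.118  0.2207] F [ 0.6  1.1 -2.5] w 57.573 gf 25.0
 t 10.5 [0.6696 0.1154 0.0911] F [-0.2  0.1 -1.4] w 57.462 gf 25.0
down t 12.5 [0.6694 0.1152 0.075 ] F [-1.3  0.1  2.7] w 57.951 gf 25.0
open t 13.3 [0.669 0.115 0.074] F [ 0.7 -0.1  1.6] w 93.181 gf 0.0
z 0.180 949 med z 0.1799 [0.529  0.4395] [0.095 0.047] 89.3
z 0.152 982 med z 0.1521 [0.5296 0.4386] [0.113 0.088] 88.7
z 0.140 114 med z 0.1405 [0.531  0.3791] [0.058 0.012] 0.5
z 0.112 1090 med z 0.1120 [0.5289 0.4377] [0.119 0.147] 4.8
z 0.100 134 med z 0.1001 [0.5349 0.3597] [0.05  0.014] 3.7
z 0.072 1307 med z 0.0719 [0.5328 0.4333] [0.149 0.182] 3.4
jar 12 [0.66813011 0.13469129 0.1107266 ]
```

View pics/top2.png

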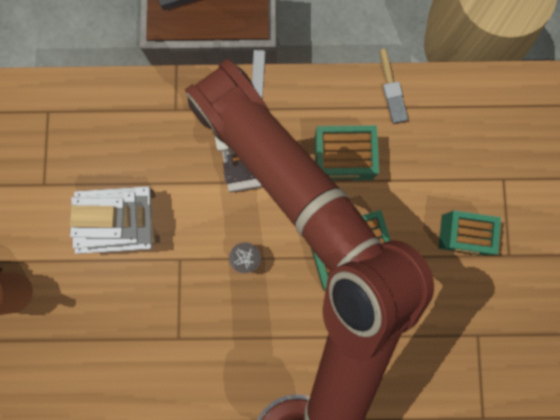

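The arm is over the feeder (240,165), and the stack at (110,220) is clear. The fitted boards match their given sizes within 2 mm. Next is the small cover.

```bash
cat >> h.py <<'E'
def carry(pick,pyaw,zu,place,hyaw):
    a=[*pick]; b=[*place]; zt=zu+.037
    ctrl.move_pose(a+[max(zt+.08,.22)],ori(90+pyaw)); ctrl.move_straight(a+[zt],v=.12); st("at")
    ctrl.set_gripper(.4,30); o=st("grip")
    if not 45<o["gripper_width"]*93<51: print("BAD GRIP"); return
    ctrl.move_straight(a+[zt+.02],v=.06); ctrl.move_straight(a+[max(zt+.08,.22)],v=.15); st("lift")
    ctrl.move_pose(b+[.22],ori(90+hyaw)); ctrl.dwell(.3); st("over")
    ctrl.move_straight(b+[.145],v=.1)
    for z in np.arange(.142,.1255,-.002):
        ctrl.move_straight(b+[z],v=.03)
        if ctrl.observe()["force"][2]>5: break
    st("down"); ctrl.set_gripper(1.0); ctrl.dwell(.2); st("open")
    ctrl.move_straight(b+[.22],v=.2)
def look(n,c,zs):
    p=ctrl.snapshot("top"); save(p,n); W=cloud(p)
    print("placed"); layers(W,[.102,.130],(c[0]-.13,c[0]+.13,c[1]-.13,c[1]+.13))
    print("stack"); layers(W,zs)
E
python3 - <<'E'
from h import *
carry((.5296,.4388),-1.1,.14,(.4915,-.422),-8.9)
look("top3.png",(.4915,-.422),[.112,.14,.072,.1])
p=ctrl.snapshot("wrist"); save(p,"w3.png")
E
```

```text
at t 16.3 [0.53   0.4392 0.1778] F [0.4 0.2 0.7] w 92.873 gf 0.0
grip t 17.1 [0.5294 0.4388 0.177 ] F [-0.1  0.6  0.3] w 47.763 gf 30.0
lift t 18.1 [0.5294 0.4384 0.2562] F [-0.2 -0.8 -1.6] w 47.759 gf 30.0
over t 21.5 [ 0.4917 -0.4218  0.22  ] F [ 0.5 -0.3 -1. ] w 48.071 gf 30.0
down t 24.6 [ 0.4919 -0.4221  0.1269] F [-1.  -0.4  3.7] w 47.902 gf 30.0
open t 25.7 [ 0.4915 -0.422   0.126 ] F [-0.8 -0.4 -1. ] w 93.171 gf 0.0
placed
z 0.102 834 med z 0.1032 [ 0.4936 -0.4197] [0.111 0.088] 81.0
z 0.130 843 med z 0.1310 [ 0.4935 -0.4187] [0.089 0.048] 81.1
stack
z 0.112 1961 med z 0.1119 [0.5287 0.4385] [0.119 0.149] 4.9
z 0.140 1205 med z 0.1399 [0.5288 0.4379] [0.049 0.128] 4.8
z 0.072 1309 med z 0.0719 [0.5329 0.433 ] [0.149 0.181] 3.3
z 0.100 138 med z 0.1003 [0.5385 0.3598] [0.051 0.014] 5.2
```

View pics/top3.png

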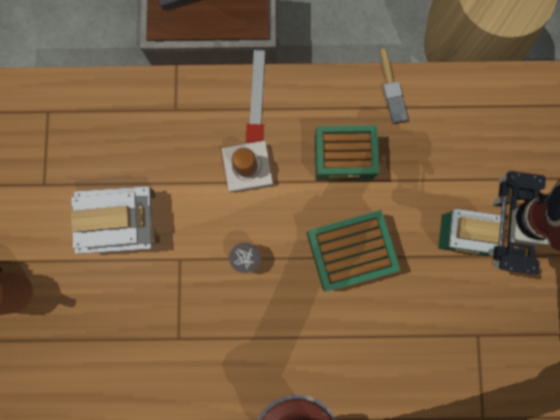

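The small cover is on its box (475,230), with its top at 0.103 m and centre within 3 mm. The jar is in the pocket (244,162). Next are the medium and large covers.

```bash
python3 - <<'E'
from h import *
carry((.5288,.438),4.8,.10,(.6925,-.1297),0)
look("top4.png",(.6925,-.1297),[.072,.1])
E
```

```text
at t 30.3 [0.529  0.4385 0.1376] F [-0.1 -0.3 -0.4] w 92.689 gf 0.0
grip t 31.1 [0.5286 0.438  0.137 ] F [-0.1 -0.2  0.8] w 47.773 gf 30.0
lift t 32.1 [0.5286 0.4375 0.2192] F [-0.4 -0.5 -2.5] w 47.437 gf 30.0
over t 34.5 [ 0.6926 -0.1291  0.22  ] F [ 1.  -1.1 -1.6] w 47.831 gf 30.0
down t 37.7 [ 0.6929 -0.1296  0.127 ] F [-0.3 -1.   3. ] w 47.685 gf 30.0
open t 38.8 [ 0.6925 -0.1297  0.126 ] F [-0.7 -0.6  0.1] w 93.035 gf 0.0
placed
z 0.102 972 med z 0.1026 [ 0.6941 -0.1282] [0.12  0.145] 0.0
z 0.130 468 med z 0.1305 [ 0.6937 -0.0935] [0.055 0.05 ] 89.9
stack
z 0.072 3147 med z 0.0720 [0.5329 0.4328] [0.149 0.182] 3.4
z 0.100 1407 med z 0.1000 [0.5329 0.4328] [0.049 0.159] 3.0
```

```bash
python3 - <<'E'
from h import *
carry((.5329,.4329),3.2,.06,(.4525,-.1368),15)
p=ctrl.observe()["position"]
ctrl.move_straight([p[0],p[1],.3],v=.2)
ctrl.move_pose([.35,-.55,.3],ori(30))
p=ctrl.snapshot("top"); save(p,"top5.png"); W=cloud(p)
for c in((.4525,-.1368),(.6925,-.1297),(.4915,-.422)):
    layers(W,[.102,.130],(c[0]-.11,c[0]+.11,c[1]-.11,c[1]+.11))
layers(W,[.112],(.62,.72,.06,.17)); st()
save(ctrl.snapshot("scene"),"scene5.png")
E
```

```text
at t 42.7 [0.5332 0.4335 0.0981] F [1.1 1.  0.5] w 93.210 gf 0.0
grip t 43.5 [0.5327 0.4329 0.097 ] F [-0.1 -0.4 -0.3] w 47.677 gf 30.0
lift t 44.8 [0.5326 0.4322 0.2188] F [ 0.3  0.  -2.4] w 47.835 gf 30.0
over t 47.2 [ 0.4527 -0.1364  0.22  ] F [ 0.2 -0.  -2.2] w 47.677 gf 30.0
down t 50.3 [ 0.4528 -0.1367  0.1268] F [-1.9 -0.5  4.7] w 47.868 gf 30.0
open t 51.4 [ 0.4525 -0.1368  0.126 ] F [ 0.7  0.1 -0.2] w 92.995 gf 0.0
z 0.102 3464 med z 0.1027 [ 0.4535 -0.136 ] [0.148 0.18 ] 15.1
z 0.130 1517 med z 0.1306 [ 0.4534 -0.136 ] [0.048 0.16 ] 15.0
z 0.102 1772 med z 0.1027 [ 0.6941 -0.129 ] [0.12  0.147] 0.1
z 0.130 1121 med z 0.1306 [ 0.6939 -0.1287] [0.049 0.126] 0.0
z 0.102 903 med z 0.1029 [ 0.4934 -0.4203] [0.113 0.088] 81.0
z 0.130 894 med z 0.1310 [ 0.4931 -0.421 ] [0.093 0.049] 81.1
z 0.112 387 med z 0.1106 [0.6694 0.1166] [0.052 0.053] 89.2
 t 54.2 [ 0.3519 -0.548   0.3006] F [0.1 0.4 1.1] w 92.817 gf 0.0
```

View pics/top5.png

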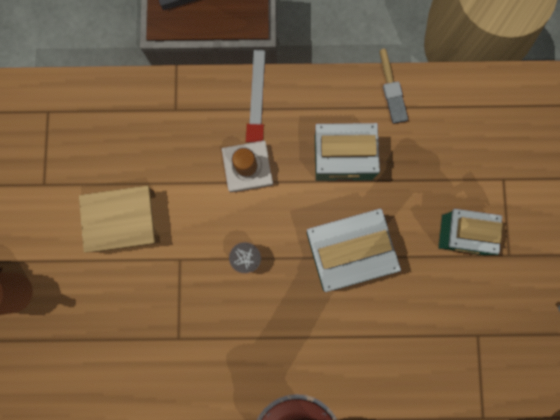

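View pics/scene5.png

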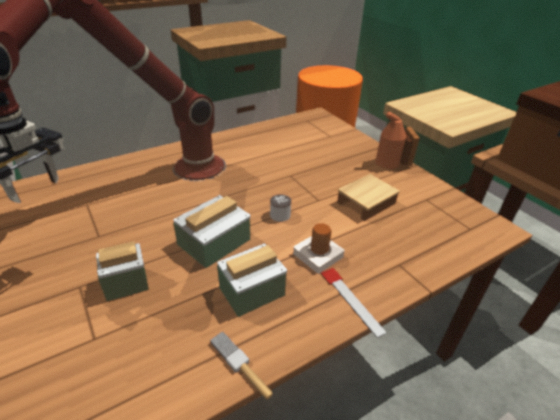

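All three boxes are closed: large (353,250), medium (347,152) and small (475,232) in the top view. The covers lie flat and square. The jar stands upright in the pocket (320,240 in the scene view), the tin hasn't moved (245,257), and the arm is clear.

```bash
python3 -c "
from bench import ctrl
print(ctrl.finish_job())"
```

```text
the job is handed in; nothing more can be done
None
```

The job is handed in at about 54 s on the robot's clock: by the last camera check all three hives have their own covers on flat and square, the jar is upright in the feeder pocket, and the nail tin was not touched; the judge returned no verdict.

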